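# Unsnap the boiler control cover and reset

### The job

The boiler's control box lies on the worktop and has locked out. Squeeze the snap tab of its service cover gently towards the rib, just far enough that the cover comes free (too little and it stays hooked, too far and it catches again), and keeping it so lift the cover off without forcing it; lay the cover rib-side up, flat in the wooden tray, letting go only once it is down, and then press the reset button under it fully down, gently, and let it go. Leave the other kitchen things where they are.

Things in the scene. Friction and masses are not known exactly. Their poses are not given: they have to be found in the camera images.
- control_box: White plastic boiler control box fixed to the worktop, 170 x 130 x 55 mm (its x, y, z), on either side of the tray, turned up to 0.45 rad; origin at the centre of its underside, z up. Its top has a recessed opening for the service cover; with the cover off the well below is 72 mm (x) by at least 45 mm (y) around the button.
- opening (a point): Centre of the 92 x 72 mm opening in the box's top, 55 mm above the worktop; the cover lies in it flush, with 2 mm of play in x, 1 mm in y. Below its +y side is a fixed double catch with rounded edges, undersides 44 and tops 48 mm above the worktop: an outer lip (edge 37 to 45.5 mm to +y of this point, differing from box to box) and an inner bar, whose facing edge is always 23.8 mm nearer to the centre.
- cover: The loose white service cover, 60 to 90 g, axes as the box's while fitted; origin centred under its four lugs (36 mm above the worktop while fitted). Plate 88 x 70 mm from z 15 to 19 mm; it stands level on the lugs. A fixed upright rib on the plate, 30 mm long in x, 30 mm tall, has its outer face at y = -10 mm. Cover or box crack if they press on each other with over 20 N (hook caught, or jammed).
- snap_tab: Upright spring tongue in the cover, 30 mm wide in x, 30 mm above the plate, outer face at y = +34 mm (44 mm over tab and rib); frame as the cover's when free. Slides to the rib (-y): 2 N at first, 0.6 N per mm, stop at 14 mm. Its foot (y 26 to 48 mm, z 1 to 7 mm) starts under the lip, 1 mm below; pressed too far it goes under the inner bar: it frees only in between. Cracks over 30 N.
- cover_grip (a point): Point on the cover midway between the outer faces of tab and rib (unpressed) and half-way up them: 34 mm above the cover's origin and 12 mm to its +y; axes as the cover's. 70 mm above the worktop while fitted.
- button_top (a point): Centre of the top face of the round grey reset button, 26 mm across, inside the box under the cover: at x 0, y -14 mm in the box's frame, 48 mm above the worktop, 7 mm below the box's top. Spring: 1 N at first touch, 5.3 N fully down at 6 mm.
- reset_button (a joint): How far the reset button is pressed: 0 up, 0.006 m fully down; springs back by itself. It breaks under more than 25 N.
- tray_in (a point): Centre of the inner floor (4 mm above the worktop) of the fixed, shallow light-wood tray, 170 x 160 mm outside, 18 mm high, walls 4 mm; axes along its sides, z up.
- mug: Bystander: white mug with a handle, 80 mm across, 90 mm tall; origin under its centre.
- jar: Bystander: amber glass jar, 70 mm across, 95 mm tall; origin under its centre.
- salt: Bystander: white salt shaker, 42 mm across, 70 mm tall; origin under its centre.
- screwdriver: Bystander: screwdriver 170 mm long lying on the worktop, among the box and the tray.
- bowl: Bystander: blue bowl, 130 mm across, 50 mm tall; origin under its centre.
- tea_box: Bystander: cardboard tea box 70 x 130 x 65 mm; origin under its centre.
- spoon: Bystander: steel spoon lying on the worktop.
- wrench: Bystander: steel wrench 160 mm long lying on the worktop.
Mind the look-alikes: they are no part of the job. Leave any pink or purple look-alike of the cover alone.

How it is judged (in metres and radians):
On the way, in this order (a step that is already met when the one before it is completed fails the run):
1. the cover is lifted clear of the box, at least 25 mm above its seat (z of cover in the frame of control_box above 0.061 m and contact force between cover and control_box below 0.05 N), for 0.1 s.
2. the cover stands flat in the tray, rib up, let go and still (x of cover_grip in the frame of tray_in between -0.05 and 0.05 m and y of cover_grip in the frame of tray_in between -0.06 and 0.06 m and z of cover_grip in the frame of tray_in between 0.028 and 0.04 m and angle between cover_grip's own z axis and vertical below 0.12 rad and contact force between the fingers and cover below 0.05 N and linear speed of cover below 0.02 m/s), for 0.2 s.
3. the reset button is pressed at least 4.5 mm of its 6 mm (value of joint reset_button above 0.0045 m), for 0.05 s.
At the end, for the whole second after the job is handed in: The cover stands on the tray's floor rib up (its grip point within 50 mm in x and 60 mm in y of the tray's centre, 28 to 40 mm above its floor, within 0.12 rad of level), released and still, and the reset button has sprung back up (under 1.5 mm) (all of step 2 and value of joint reset_button below 0.0015 m); the robot touches nothing.
It fails at once if the snap tab is pressed with more than 30 N (contact force between the fingers and snap_tab above 30 N).
It fails at once if the cover and the box press on each other with more than 20 N (contact force between cover and control_box above 20 N).
It fails at once if the button is pressed with more than 25 N (contact force between anything else and reset_button above 25 N).
It fails at once if the cover is let go more than 25 mm above the tray's floor (x of cover_grip in the frame of tray_in between -0.05 and 0.05 m and y of cover_grip in the frame of tray_in between -0.06 and 0.06 m and z of cover in the frame of tray_in above 0.025 m and contact force between the fingers and cover below 0.02 N).
It fails at once if a bystander (mug, jar, salt shaker, screwdriver, bowl, tea box, spoon, wrench) is moved more than 30 mm (distance of any of mug, jar, salt, screwdriver, bowl, tea_box, spoon, wrench from where it was at the start of the episode above 0.03 m).
It also fails if it takes over 72 s, if anything falls off the work surface, if the arm or the gripper's body presses on something with over 40 N, if the wrist force passes 120 N, or if a joint passes its speed limit or range.

### The arm

A 6-joint arm with a two-finger parallel gripper is mounted at the origin on the work surface. World frame = base frame: x ahead of the robot, y to its left, z up, the work surface at z = 0. Lengths are in mm, angles in rad, forces in N, time in s.
With the tool pointing down it reaches from about 300 to 775 mm from the base axis. Payload 14.6 kg.
Tool frame: the origin (TCP) lies on the centre line of the jaws, within the pads' length; the fingertips stand 11 mm ahead of it and the grasp point (between the pads) lies 8 mm behind it; x points along the fingers, y is the direction in which the jaws open and shut, and the axes are right-handed (so a half turn about x gives the same grasp; the last joint's range is limited). The gripper opens to 94 mm and grips with 3 to 60 N. Pads are 16 mm wide; open, the fingers measure 119 mm over their backs; the gripper's body (75 mm by 177 mm) begins 78 mm behind the grasp point.
Start: joints at [1.069, 0.3, 1.521, -0, 1.321, -0.067], TCP at [231.672, 498.816, 216.446] pointing down, gripper open.
Joint ranges: [-3.03, 3.03], [-0.79, 2.21], [0.23, 2.52], [-1.04, 4.18], [0, 3.07], [-2.55, 2.55]. Speed limits (rad/s): [2.22, 2.22, 2.57, 3.14, 3.14, 3.14].

### API

Orientations are given as [roll, pitch, yaw] about the fixed x, y, z axes, in that order (R = Rz(yaw) Ry(pitch) Rx(roll)).
In Python, from cell import manip gives the robot as it stands.
- The arm moves only by the shell command python3 -m handwheel 'ROWS' [OPENING] [FORCE]. ROWS is JSON, a list of rows, each a list of 2 entries, a list of its own where there are three numbers: the shift along the tool's x, y, z in mm, then the turn about the tool's x in rad. In form: [[[x, y, z], spin], ...]. A call has exactly 10 rows; each row shifts and turns the commanded pose from where the row before left it, along the tool's axes as they then stand; what a row does not reach is not made up. A row lasts 1/8 s, in which the tool goes at most 62.5 mm and 10.7 degrees, less where a joint would pass 70% of its speed; a pose out of reach is approached as far as the arm can. A call with a gripper value outside its range is refused whole. OPENING is the closure in counts, from 0 (fully open) to 255 (shut), set as the call begins (- or left out, the last holds). The fingers move at their own pace and stop on an object; FORCE is the grip in N (left out, the last holds). Time passes only in rows, so rows that do not move let the fingers close, or fill a call up. It gives the time, the measured TCP pose, the force and the opening at its end, in the units of the state.
- manip.read_state(): the state, without advancing time (a new reading comes with each control period).
- manip.camera(name): name is "scene" or "top" or "wrist"; returns a dict with "pixels" (384x512x3 uint8, red, green, blue), "z_map" (384x512 float32, mm along the optical axis (not along the pixel's ray), 0 where there is no reading), "mtx" (3x3 intrinsics, pixels), "xyz" and "orientation" of the camera in the world. Camera axes: x right, y up, looking along -z (the intrinsics and any distortion apply to the point x, -y, -z); pixel columns grow to the right and rows downward; lengths in mm; the calibration is good to about 2 mm. A picture is of the moment at which its call begins.
- manip.sign_off(): hands the job in, once; it reports no verdict.
Trained networks look in the newest picture that a camera, given by its name, has taken for a name from the list of things; names that differ only in an ending like _2 or _b are one class to them, and where a whole thing is asked for, a point or a joint stands for the part that bears it (a point fixed in the world has none). Each returns a list of dicts, best first, with "confidence" (0 to 1); they miss things now and then, are a little off and sometimes report something else, mostly with a low value. They report only what shows in the picture. A call takes as long as a camera call. They do not tell look-alikes from the thing itself.
- manip.cut_out(target, camera): "region" (384x512 bool, what is visible of it) and "centre" ([column, row] in pixels, amid what is visible of it).
The state is a dict: "clock": time; "joints": joint angles; "qd": joint speeds; "effort": joint torques, N m; "eef_pos": TCP position; "eef_rot": TCP orientation; "wrist_force": force on the tool from outside, world axes, zero at the start; "moment": the same for the moment, N m; "finger_gap": finger opening in mm.
Only numpy, scipy, OpenCV 4.12 (cv2) and the standard library are available. Lean on these libraries where they do the work, as an engineer would, in place of code of your own. Each camera call takes 0.05 s, during which the arm holds its last target. There are 200 camera calls.

## Working session

There is one attempt and no reset: what is moved stays moved. The work goes in short steps, Python scripts to look and compute and a shell command to move; the robot and the scene stay as the last step left them, time stands still between calls to the robot, and variables do not carry over. Pictures are saved under pics/ and viewed, about 8 in all and at most 12, crops included, and the job is handed in when it is done.

```bash
mkdir -p pics; ls; cat > h.py <<'E'
import numpy as np, cv2
from scipy.spatial.transform import Rotation as R
from cell import manip
def rot(o): return R.from_euler('xyz',o).as_matrix()
def cloud(c):
    K=np.array(c['mtx']); z=c['z_map']; v,u=np.mgrid[:384,:512]
    P=np.dstack([(u-K[0,2])/K[0,0]*z,-(v-K[1,2])/K[1,1]*z,-z])
    W=P@rot(c['orientation']).T+np.array(c['xyz']); W[z==0]=np.nan
    return W
def save(c,n,box=None,s=1):
    im=c['pixels'][...,::-1]
    if box: im=im[box[1]:box[3],box[0]:box[2]]
    cv2.imwrite(f'pics/{n}.png',cv2.resize(im,None,fx=s,fy=s,interpolation=cv2.INTER_CUBIC))
E
python3 - <<'E'
from h import *
s=manip.read_state(); print(s)
for n in ['scene','top']:
    c=manip.camera(n); W=cloud(c); print(n,c['xyz'],c['orientation'],np.array(c['mtx']).tolist(),{k:v for k,v in c.items() if k not in('pixels','z_map')}.keys())
    save(c,n,s=1.5)
    for t in ['control_box','cover','snap_tab','tray_in','reset_button','mug','jar','salt','screwdriver','bowl','tea_box','spoon','wrench']:
        try:
            for r in manip.cut_out(t,n)[:3]:
                p=W[r['region']]; print(t,round(r['confidence'],2),np.round(r['centre']),r['region'].sum(),np.round(np.nanmedian(p,0)),np.round(np.nanmax(p[:,2])))
        except Exception as e: print(t,e)
E
```

```text
pics
{'clock': 0.0, 'joints': array([ 1.06936917e+00,  3.00461902e-01,  1.52158006e+00, -2.43587919e-05,
        1.32071054e+00, -6.65935884e-02]), 'qd': array([ 1.68409348e-03, -5.44613409e-04,  5.48423304e-04,  7.49246943e-05,
       -1.60719222e-03, -1.52666908e-04]), 'effort': array([-3.68565870e-04, -5.31791461e+01, -3.52743351e+01,  7.09034060e-02,
        2.42679776e-02, -1.20645532e-04]), 'eef_pos': array([231.57579712, 498.59230446, 215.8918056 ]), 'eef_rot': array([-1.61705035,  1.56963624, -2.05187788]), 'wrist_force': array([-0.45607235, -0.07132465,  0.35086363]), 'moment': array([-0.02613681,  0.02085434,  0.07551088]), 'finger_gap': 93.91725247621818}
scene [977.18358513 145.33665419 901.52616954] [ 0.55962883 -0.00683568  1.87046001] [[347.88249917802625, 0.0, 257.5621516990089], [0.0, 347.88249917802625, 195.84782572205407], [0.0, 0.0, 1.0]] dict_keys(['mtx', 'xyz', 'orientation'])
control_box 0.93 [321. 261.] 2339 [596. 219.  56.] 81.0
cover 0.89 [326. 247.] 823 [567. 219.  57.] 89.0
cover 0.79 [395. 202.] 755 [346. 379.  20.] 53.0
cover 0.73 [290. 308.] 913 [757. 1
[... 1333 characters left out ...]
_tab 0.48 [140. 237.] 45 [345. 410.  28.] 53.0
tray_in 0.75 [313. 197.] 2054 [ 496. -226.    4.] 27.0
tray_in 0.34 [189. 173.] 1404 [562. 216.  54.] 89.0
mug 0.74 [304. 130.] 501 [ 733. -189.   31.] 97.0
mug 0.54 [188. 174.] 1377 [563. 211.  54.] 89.0
jar 0.94 [211. 129.] 393 [736. 155.  91.] 104.0
jar 0.53 [181. 175.] 43 [563. 250.  53.] 89.0
salt 0.54 [256. 127.] 123 [748.  -4.  63.] 75.0
screwdriver 0.6 [254. 203.] 139 [474.  -1.  22.] 33.0
bowl 0.96 [121. 176.] 1016 [576. 499.  20.] 58.0
bowl 0.16 [315. 198.] 2142 [ 499. -225.    3.] 27.0
spoon 0.67 [144. 136.] 329 [732. 398.  11.] 27.0
wrench 0.65 [354. 139.] 276 [ 710. -380.    4.] 15.0
wrench 0.4 [209. 126.] 365 [737. 155.  92.] 104.0
```

View pics/scene.png

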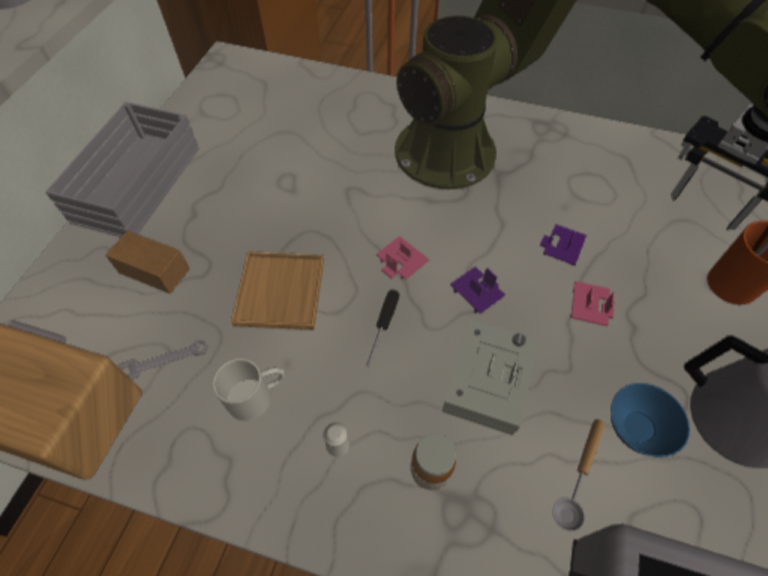

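```bash
python3 - <<'E'
from h import *
for n in ['top','scene']:
    c=manip.camera(n); W=cloud(c); 
    if n=='top': save(c,'topcrop',(130,110,370,290),3)
    X,Y,Z=W[...,0],W[...,1],W[...,2]
    near=(np.hypot(X-563,Y-215)<130)
    m=near&(Z>49)&(Z<61)
    r=cv2.minAreaRect(W[m][:,:2].astype(np.float32)); print(n,'box top rect',r,m.sum(),np.median(Z[m]))
    m=near&(Z>72)&(Z<100)
    q=W[m]; print('uprights',m.sum()); print(np.round(q[np.argsort(q[:,1])][::max(1,len(q)//30)]).tolist())
    m=(np.hypot(X-498,Y+226)<150)&(Z>11)&(Z<30); print('tray',cv2.minAreaRect(W[m][:,:2].astype(np.float32)),m.sum())
E
```

```text
top box top rect ((564.383544921875, 219.51776123046875), (131.03604125976562, 170.4982147216797), 87.60404968261719) 1444 54.55002883655368
uprights 34
[[569.0, 209.0, 90.0], [567.0, 210.0, 82.0], [560.0, 210.0, 81.0], [564.0, 211.0, 79.0], [553.0, 211.0, 77.0], [574.0, 211.0, 80.0], [578.0, 211.0, 80.0], [557.0, 211.0, 75.0], [550.0, 211.0, 73.0], [562.0, 212.0, 89.0], [555.0, 213.0, 88.0], [559.0, 213.0, 87.0], [566.0, 213.0, 85.0], [549.0, 213.0, 83.0], [574.0, 213.0, 84.0], [553.0, 213.0, 81.0], [571.0, 214.0, 80.0], [571.0, 249.0, 79.0], [557.0, 250.0, 76.0], [574.0, 250.0, 78.0], [554.0, 250.0, 74.0], [568.0, 250.0, 75.0], [564.0, 250.0, 75.0], [578.0, 250.0, 76.0], [576.0, 251.0, 89.0], [562.0, 252.0, 86.0], [566.0, 252.0, 85.0], [559.0, 252.0, 84.0], [580.0, 252.0, 86.0], [570.0, 252.0, 83.0], [486.0, 252.0, 72.0], [574.0, 253.0, 82.0], [557.0, 253.0, 79.0], [553.0, 253.0, 78.0]]
tray ((497.4898376464844, -224.53411865234375), (169.9311065673828, 161.28004455566406), 13.964387893676758) 222
scene box top rect ((561.46337890625, 218.72962951660156), (130.203857421875, 172.508
[... 647 characters left out ...]
0, 249.0, 79.0], [567.0, 249.0, 74.0], [567.0, 249.0, 85.0], [570.0, 249.0, 87.0], [556.0, 249.0, 76.0], [560.0, 250.0, 79.0], [551.0, 250.0, 83.0], [555.0, 250.0, 85.0], [578.0, 250.0, 79.0], [572.0, 250.0, 85.0], [558.0, 250.0, 85.0], [561.0, 250.0, 87.0], [574.0, 251.0, 84.0], [564.0, 251.0, 88.0], [578.0, 251.0, 74.0], [577.0, 251.0, 85.0], [548.0, 251.0, 85.0], [567.0, 251.0, 87.0], [570.0, 252.0, 88.0], [551.0, 252.0, 84.0], [578.0, 252.0, 82.0], [554.0, 252.0, 85.0], [558.0, 252.0, 87.0], [571.0, 253.0, 85.0], [559.0, 253.0, 85.0], [572.0, 253.0, 82.0], [561.0, 254.0, 83.0]]
tray ((495.2971496582031, -224.8070526123047), (172.72491455078125, 160.1400909423828), 14.231880187988281) 417
```

The fitted white cover is at (490,368) in the 768-wide scene view, on the white box. Possible mix-ups are pink (402,257), purple (478,290), purple (565,243) and pink (593,303). I choose the white one seated in the box, with the tab on the world +y side. The tray is at (280,290).

```bash
cat >> h.py <<'E'
def delta(target,yaw=None):
    s=manip.read_state(); M=rot(s['eef_rot']); d=M.T@(np.array(target)-s['eef_pos'])
    print('t',round(s['clock'],2),'pos',np.round(s['eef_pos'],1),'gap',round(s['finger_gap'],2),'F',np.round(s['wrist_force'],2),'toolshift',np.round(d,1))
    print('tool axes rows x,y,z:',np.round(M.T,3).tolist())
    if yaw is not None:
        for k in (0,np.pi):
            y=np.array([-np.sin(yaw+k),np.cos(yaw+k),0]); v=M.T@y; print('spin',round(np.arctan2(v[2],v[1]),4),'j6',round(s['joints'][5],3))
E
python3 -c "
from h import *
delta([563,231,190],-0.04)"
```

```text
t 1.5 pos [231.7 498.8 216.4] gap 93.91 F [-0.87 -0.34  0.37] toolshift [  26.4 -103.3  413.3]
tool axes rows x,y,z: [[-0.0, -0.0, -1.0], [0.421, 0.907, -0.0], [0.907, -0.421, 0.0]]
spin -0.3948 j6 -0.067
spin 2.7468 j6 -0.067
```

View pics/topcrop.png

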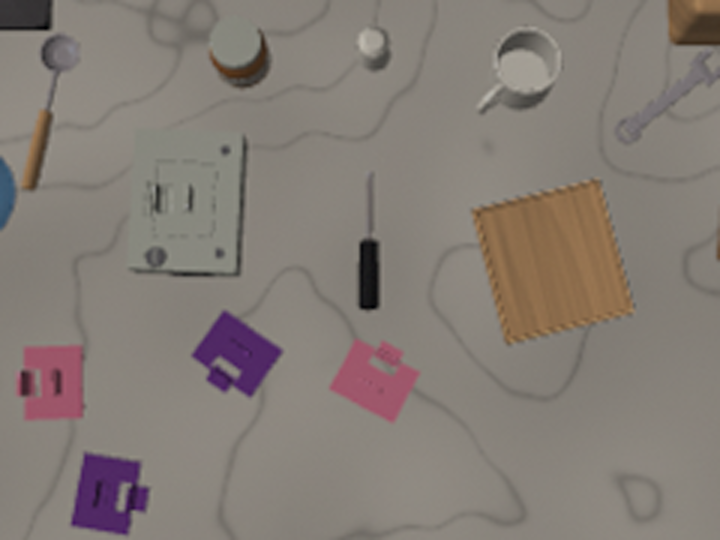

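```bash
python3 -m handwheel '[[[3.8,-14.8,59],0],[[3.8,-14.8,59],0],[[3.8,-14.8,59],0],[[3.8,-14.8,59],0],[[3.8,-14.8,59],0],[[3.8,-14.8,59],0],[[3.8,-14.8,59],0],[[0,0,0],-0.132],[[0,0,0],-0.132],[[0,0,0],-0.131]]' 50 20
python3 - <<'E'
from h import *
delta([563,231,190],-0.04)
c=manip.camera('wrist'); W=cloud(c); save(c,'w1',s=1.5)
X,Y,Z=W[...,0],W[...,1],W[...,2]
near=(np.hypot(X-563,Y-220)<130)
m=near&(Z>50)&(Z<60); print('boxtop',cv2.minAreaRect(W[m][:,:2].astype(np.float32)),np.median(Z[m]))
m=(abs(X-563)<25)&(abs(Y-231)<35)&(Z>66)&(Z<100); q=W[m]; print(m.sum(),np.percentile(q,[0,2,50,98,100],axis=0).round(1).tolist())
for lo,hi in((200,225),(238,262)):
    p=q[(q[:,1]>lo)&(q[:,1]<hi)]; 
    if len(p): print(len(p),np.percentile(p,[1,50,99],axis=0).round(1).tolist(),cv2.minAreaRect(p[:,:2].astype(np.float32)))
for t in ['cover','snap_tab','control_box']:
    for r in manip.cut_out(t,'wrist')[:2]: print(t,round(r['confidence'],2),r['centre'],np.nanmedian(W[r['region']],0).round(1))
E
```

```text
clock: 2.75
eef_pos: [562.7, 230.7, 189.7]
eef_rot: [-2.766, 1.571, -2.802]
wrist_force: [-0.3, -1.1, -0.0]
finger_gap: 75.7
t 2.75 pos [562.7 230.7 189.7] gap 75.66 F [-0.34 -1.12 -0.01] toolshift [-0.3  0.3  0.3]
tool axes rows x,y,z: [[-0.0, -0.0, -1.0], [0.036, 0.999, -0.0], [0.999, -0.036, -0.0]]
spin 0.0042 j6 -1.206
spin -3.1374 j6 -1.206
boxtop ((563.619140625, 220.2247772216797), (130.19081115722656, 169.49290466308594), 88.00533294677734) 54.529709055576774
310 [[548.3, 210.5, 67.5], [548.6, 210.8, 69.5], [562.3, 250.3, 84.0], [578.0, 255.6, 85.6], [579.5, 255.7, 86.1]]
150 [[548.4, 210.5, 67.8], [562.1, 213.3, 84.0], [577.7, 215.1, 85.7]] ((563.0927734375, 212.91104125976562), (3.719876766204834, 29.474462509155273), 87.35476684570312)
160 [[550.1, 250.2, 69.4], [562.6, 252.2, 84.0], [579.1, 255.7, 85.7]] ((564.7017822265625, 253.05088806152344), (4.887540340423584, 29.582183837890625), 87.25875854492188)
cover 0.95 [389.9, 12.2] [380.3 378.6  18.6]
cover 0.91 [192.5, 24.3] [389.4 162.7  18.7]
snap_tab 0.69 [28.1, 28.4] [384.7 -21.2   6.9]
snap_tab 0.64 [282.7, 186.4] [562.8 252.1  44.3]
control_box 0.73 [263.5, 175.0] [543.9 223.6  54.5]
control_box 0.18 [250.2, 185.5] [560.2 219.8  54.6]
```

View pics/w1.png

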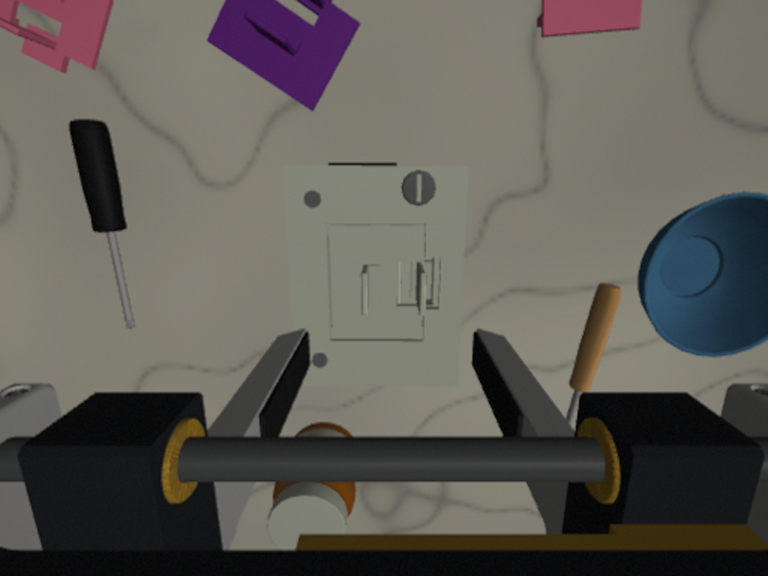

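```bash
python3 - <<'E'
from h import *
c=manip.camera('wrist'); W=cloud(c)
save(c,'w1c',(205,140,310,235),7)
print(np.array(c['xyz']).round(1),np.array(c['orientation']).round(3))
for v in (178,184,190):
    print(v); print(' '.join(f'{u}:{W[v,u,0]:.0f},{W[v,u,1]:.1f},{W[v,u,2]:.1f}' for u in range(258,297)))
E
```

```text
[488.8 234.2 357.8] [-0.262 -0.     1.529]
178
258:552,229.1,54.1 259:552,230.2,54.6 260:552,231.4,55.0 261:552,232.5,55.0 262:552,233.6,53.6 263:552,234.7,55.4 264:552,235.8,53.6 265:554,237.0,47.8 266:554,238.2,46.8 267:559,239.7,23.3 268:559,240.9,24.0 269:559,242.1,23.2 270:559,243.4,23.3 271:559,244.6,23.4 272:560,245.9,20.8 273:559,247.1,22.4 274:555,247.5,43.2 275:555,248.6,43.0 276:555,249.8,41.7 277:555,250.9,42.9 278:552,251.3,56.7 279:550,251.8,66.3 280:550,252.8,67.2 281:550,253.9,67.3 282:556,256.8,42.1 283:556,258.0,41.9 284:555,259.0,43.0 285:556,260.4,40.9 286:556,261.4,41.8 287:555,262.4,44.6 288:555,263.4,45.9 289:555,264.4,47.3 290:555,265.5,47.8 291:555,266.6,48.5 292:555,267.8,47.5 293:554,268.2,53.9 294:553,269.2,55.0 295:553,270.3,55.4 296:554,271.6,54.1
184
258:558,228.9,55.7 259:559,229.9,54.3 260:559,231.1,55.4 261:558,232.2,56.1 262:559,233.3,54.8 263:559,234.4,54.5 264:559,235.6,53.8 265:560,236.7,48.6 266:561,237.9,47.8 267:566,239.4,24.2 268:566,240.7,22.9 269:566,241.9,23.9 270:566,243.1,23.1 271:566,244.4,23.5 272:567,245.6,22.6 273:566,246.8,23.9 274:
[... 477 characters left out ...]
0:565,230.8,55.6 261:566,231.9,53.7 262:566,233.0,53.5 263:566,234.2,54.7 264:566,235.3,54.6 265:568,236.5,48.0 266:568,237.6,47.7 267:574,239.1,24.1 268:574,240.4,22.9 269:574,241.6,23.2 270:574,242.9,24.1 271:574,244.1,23.2 272:574,245.3,24.0 273:574,246.6,24.1 274:569,247.1,42.6 275:569,248.2,42.7 276:569,249.4,42.7 277:569,250.5,43.6 278:565,250.7,62.3 279:561,250.9,77.2 280:559,251.5,84.4 281:559,252.5,84.0 282:559,253.5,84.7 283:559,254.5,84.2 284:570,258.8,42.4 285:570,259.9,43.1 286:570,261.0,43.7 287:570,262.4,42.0 288:569,263.0,47.3 289:569,264.2,47.6 290:569,265.5,46.1 291:569,266.4,47.8 292:569,267.5,48.5 293:567,268.0,54.4 294:567,269.1,54.4 295:567,270.3,54.2 296:567,271.4,54.6
```

View pics/w1c.png

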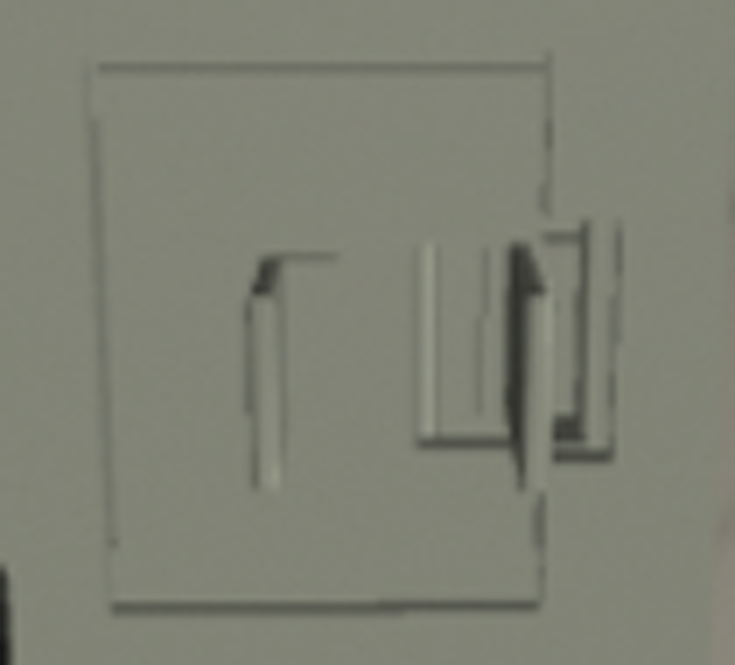

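The close crop confirms the white fitted cover. The tab is at crop (535,390), the rib at (265,390), the slot floor and inner bar at (425,340), and the lip in the notch at (595,340). From the depth I get a bar edge about 8.25 mm from the foot's inner edge, so the free window is roughly 6.4–8.2 mm and I aim for 7.3 mm.

```bash
python3 -m handwheel '[[[17,0.4,0.1],0],[[17,0.4,0.1],0],[[17,0.4,0.1],0],[[17,0.3,0.1],0],[[17,0.3,0.1],0],[[17,0.3,0.1],0],[[16.7,0.2,0.1],0],[[0,0,0],0],[[0,0,0],0],[[0,0,0],0]]' 120 3
python3 -m handwheel '[[[0,0,0],0],[[0,0,0],0],[[0,0,0],0],[[0,0,0],0],[[0,0,0],0],[[0,0,0],0],[[0,0,0],0],[[0,0,0],0],[[0,0,0],0],[[0,0,0],0]]' 145 3
python3 -c "
from h import *
delta([563.5,233,71])
c=manip.camera('wrist')
W=cloud(c);save(c,'w2',(150,120,406,312),3)"
```

```text
clock: 4.25
eef_pos: [563.7, 233.3, 71.9]
eef_rot: [0.377, 1.57, 0.338]
wrist_force: [-0.3, 0.1, -0.2]
finger_gap: 49.8
clock: 5.5
eef_pos: [563.7, 232.9, 71.5]
eef_rot: [-0.385, 1.57, -0.425]
wrist_force: [0.3, -4.3, 4.2]
finger_gap: 43.8
t 5.5 pos [563.7 232.9  71.5] gap 43.79 F [ 0.28 -4.32  4.15] toolshift [ 0.5  0.1 -0.2]
tool axes rows x,y,z: [[0.001, -0.0, -1.0], [0.04, 0.999, -0.0], [0.999, -0.04, 0.001]]
```

```bash
python3 -c "
from h import *
for i in range(4):
    c=manip.camera('wrist');delta([563.5,233,71])
" | grep pos
```

```text
t 5.6 pos [563.7 232.8  71.5] gap 43.82 F [ 0.44 -4.15  5.09] toolshift [ 0.5  0.2 -0.2]
t 5.65 pos [563.7 232.8  71.5] gap 44.01 F [ 0.99 -5.04  5.34] toolshift [ 0.5  0.2 -0.2]
t 5.7 pos [563.7 232.8  71.5] gap 43.81 F [ 0.22 -5.3   4.3 ] toolshift [ 0.5  0.2 -0.2]
t 5.75 pos [563.7 232.9  71.5] gap 44.01 F [ 0.27 -5.06  5.81] toolshift [ 0.5  0.1 -0.2]
```

View pics/w2.png

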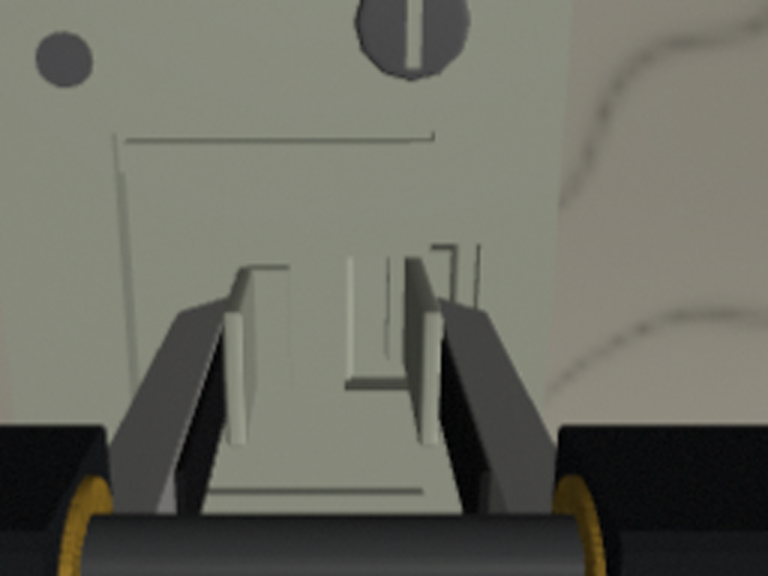

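```bash
python3 -m handwheel '[[[-0.4,-0.3,0],0],[[-0.4,-0.3,0],0],[[0,0,0],0],[[0,0,0],0],[[0,0,0],0],[[0,0,0],0],[[0,0,0],0],[[0,0,0],0],[[0,0,0],0],[[0,0,0],0]]' - 3
python3 -c "
from h import *
delta([563.5,233,71])" | grep pos
```

```text
clock: 7.0
eef_pos: [563.3, 232.6, 72.0]
eef_rot: [2.983, 1.571, 2.943]
wrist_force: [-1.3, -1.5, -0.6]
finger_gap: 43.8
t 7.0 pos [563.3 232.6  72. ] gap 43.82 F [-1.28 -1.46 -0.58] toolshift [1.  0.4 0.1]
```

```bash
python3 -m handwheel '[[[0,-0.9,0],0],[[0,-0.9,0],0],[[0,-0.9,0],0],[[0,-0.9,0],0],[[0,0,0],0],[[0,0,0],0],[[0,0,0],0],[[0,0,0],0],[[0,0,0],0],[[0,0,0],0]]' 155 8
python3 -c "
from h import *
c=manip.camera('wrist');delta([563.5,233,71])
c=manip.camera('wrist');delta([563.5,233,71])
W=cloud(c);
for v in range(190,255,8):
    print(v,' '.join(f'{u}:{W[v,u,0]:.0f},{W[v,u,1]:.1f},{W[v,u,2]:.0f}' for u in range(262,312,1) if 18<W[v,u,2]<50 ))
" | grep -v axes
```

```text
clock: 8.25
eef_pos: [563.2, 229.0, 72.0]
eef_rot: [0.37, 1.571, 0.33]
wrist_force: [-0.1, -0.1, -0.9]
finger_gap: 37.1
t 8.3 pos [563.2 229.   71.9] gap 37.13 F [ 0.32 -0.29 -0.07] toolshift [0.9 4.1 0.1]
t 8.35 pos [563.2 229.   71.9] gap 36.9 F [-0.12  0.7   0.23] toolshift [0.9 4.1 0.1]
190 
198 
206 270:550,236.8,48 271:550,237.5,48 272:551,238.3,47 273:558,239.9,23 274:558,240.7,24 275:552,240.6,43 276:552,241.3,43 277:552,242.1,43 278:552,242.9,43 279:553,243.7,41 280:552,244.3,44 281:550,244.7,49 286:550,248.2,50 287:552,249.5,43 288:553,250.4,42 289:552,251.0,44 290:553,251.8,43 291:552,252.5,43 292:552,253.2,44 293:553,254.0,43 294:553,254.8,42 295:553,255.4,43 296:553,256.2,43 297:553,256.9,43 298:553,257.8,42 299:553,258.5,43 300:553,259.2,43 301:553,260.0,43 302:553,260.7,43 303:553,261.5,43 304:553,262.2,43 305:559,265.8,25 306:552,263.2,46 307:552,263.8,47 308:552,264.4,48 309:552,265.2,47 310:552,265.9,47 311:551,266.4,49
214 270:557,236.6,47 271:557,237.3,47 272:557,238.1,47 273:565,239.7,23 274:565,240.5,24 275:558,240.5,43 276:558,241.1,44 277:559,242.0,42 278:559,
[... 688 characters left out ...]
3,46 307:564,263.8,47 308:564,264.5,47 309:564,265.3,47 310:564,265.8,48 311:564,266.8,47
230 270:569,236.2,47 271:569,237.0,48 272:569,237.7,48 273:579,239.3,24 274:573,239.5,39 275:571,240.1,44 276:571,240.9,43 277:571,241.7,43 278:571,242.4,43 279:572,243.3,42 280:570,243.8,46 310:571,266.3,46 311:570,266.6,48
238 270:576,236.0,48 271:575,236.8,48 272:576,237.5,48 273:587,239.1,23 274:579,239.3,40 275:578,240.0,43 276:578,240.7,43 277:578,241.5,42 278:578,242.3,43 279:578,243.0,43 280:576,243.5,48
246 270:582,235.8,48 271:583,236.6,47 272:584,237.4,45 273:583,238.2,46 274:583,238.9,45 275:583,239.7,46 276:584,240.5,45 277:584,241.3,44 278:583,242.0,46 279:584,242.8,45 280:584,243.6,45
254
```

Foot gaps seen: about 1.6 mm to the bar and 0.6 mm to the lip. I squeeze 0.4 mm more to centre it, then lift slightly and check the force.

```bash
python3 -m handwheel '[[[0,-0.2,0],0],[[0,0,0],0],[[0,0,0],0],[[0,0,0],0],[[-0.5,0,0],0],[[-0.5,0,0],0],[[-0.5,0,0],0],[[-0.5,0,0],0],[[0,0,0],0],[[0,0,0],0]]' 156 8
python3 -c "
from h import *
c=manip.camera('wrist');delta([563.5,233,71])
c=manip.camera('wrist');delta([563.5,233,71])
W=cloud(c);
for v in (206,214,222):
    print(v,' '.join(f'{u}:{W[v,u,0]:.0f},{W[v,u,1]:.1f},{W[v,u,2]:.0f}' for u in list(range(270,277))+list(range(300,309)) ))
" | grep -v axes
```

```text
clock: 9.6
eef_pos: [563.2, 228.8, 73.9]
eef_rot: [-1.836, 1.571, -1.876]
wrist_force: [-0.6, 0.5, -0.4]
finger_gap: 37.0
t 9.65 pos [563.2 228.7  73.9] gap 36.56 F [-0.07 -0.1  -0.65] toolshift [2.9 4.3 0.1]
t 9.7 pos [563.2 228.8  73.9] gap 36.86 F [-0.76 -0.39 -1.06] toolshift [2.9 4.2 0.1]
206 270:551,236.6,47 271:551,237.3,49 272:551,238.1,47 273:552,238.9,46 274:554,239.9,39 275:552,240.4,45 276:552,241.2,45 300:553,259.1,44 301:553,259.8,45 302:553,260.6,44 303:553,261.1,46 304:560,265.3,23 305:560,266.1,23 306:552,263.2,47 307:552,263.9,47 308:552,264.5,48
214 270:557,236.4,48 271:557,237.2,47 272:557,237.9,47 273:565,239.5,25 274:560,239.7,40 275:558,240.3,45 276:558,241.0,45 300:559,259.0,45 301:559,259.7,45 302:559,260.5,45 303:559,261.2,45 304:567,265.2,24 305:559,262.5,46 306:558,263.1,47 307:558,263.7,49 308:558,264.6,47
222 270:564,236.3,47 271:564,237.0,47 272:564,237.8,47 273:572,239.3,25 274:566,239.4,42 275:565,240.1,45 276:565,240.9,45 300:556,255.7,69 301:556,256.1,70 302:556,256.9,69 303:566,261.3,45 304:574,265.3,24 305:565,262.5,47 306:565,263.2,47 307:565,264.0,47 308:564,264.5,48
```

The foot is up 2 mm (z≈45), with gaps on both sides and Fz about equal to the cover's weight, so it's free. Lifting on.

```bash
python3 -m handwheel '[[[-1.5,0,0],0],[[-1.5,0,0],0],[[-1.5,0,0],0],[[-1.5,0,0],0],[[-1.5,0,0],0],[[-1.5,0,0],0],[[-1.5,0,0],0],[[-1.5,0,0],0],[[-1.5,0,0],0],[[-1.5,0,0],0]]' - 8
python3 -m handwheel '[[[-5,0,0],0],[[-8,0,0],0],[[-12,0,0],0],[[-15,0,0],0],[[-15,0,0],0],[[-15,0,0],0],[[-10,0,0],0],[[0,0,0],0],[[0,0,0],0],[[0,0,0],0]]' - 8
python3 - <<'E'
from h import *
c=manip.camera('wrist');save(c,'w3',(100,80,420,320),2.4)
# tray pose: mean of top & scene rect ~ (496.5,-224.7), long side 170 at 14 deg
delta([496.4,-224.7,169],0.244); delta([496.4,-224.7,169],0.244-np.pi/2)
E
```

```text
clock: 10.95
eef_pos: [563.2, 228.8, 89.0]
eef_rot: [-2.703, 1.571, -2.743]
wrist_force: [-0.1, 0.6, -1.3]
finger_gap: 36.7
clock: 12.2
eef_pos: [563.0, 228.7, 168.3]
eef_rot: [-2.769, 1.57, -2.808]
wrist_force: [0.9, 0.4, -0.9]
finger_gap: 36.6
t 12.25 pos [563.1 228.7 168.4] gap 36.79 F [-0.02  0.17 -0.58] toolshift [-4.000e-01 -4.557e+02 -4.860e+01]
tool axes rows x,y,z: [[-0.001, -0.0, -1.0], [0.04, 0.999, -0.0], [0.999, -0.04, -0.001]]
spin -0.2838 j6 -1.205
spin 2.8578 j6 -1.205
t 12.25 pos [563.1 228.7 168.4] gap 36.79 F [-0.02  0.17 -0.58] toolshift [-4.000e-01 -4.557e+02 -4.860e+01]
tool axes rows x,y,z: [[-0.001, -0.0, -1.0], [0.04, 0.999, -0.0], [0.999, -0.04, -0.001]]
spin 1.287 j6 -1.205
spin -1.8546 j6 -1.205
```

View pics/w3.png

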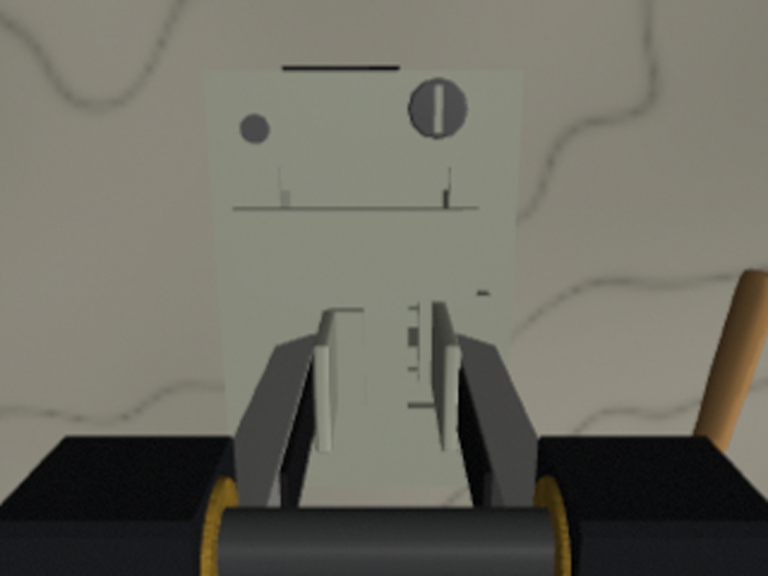

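The picture shows the cover held level between the pads (crop 385,380), out of the box. On to the tray.

```bash
python3 -m handwheel '[[[0,-25,-2.6],0],[[0,-50,-5.4],0],[[0,-58,-6.2],0],[[0,-58,-6.2],0],[[0,-58,-6.2],0],[[0,-58,-6.2],0],[[0,-58,-6.2],0],[[0,-50,-5.4],0],[[0,-26,-2.8],0],[[0,-15,-1.6],0]]' - 8
python3 -m handwheel '[[[0,0,0],-0.1],[[0,0,0],-0.1],[[0,0,0],-0.084],[[10,0,0],0],[[15,0,0],0],[[15,0,0],0],[[15,0,0],0],[[10,0,0],0],[[5,0,0],0],[[0,0,0],0]]' - 8
python3 - <<'E'
from h import *
delta([496.4,-224.7,41.5],0.244)
c=manip.camera('wrist');W=cloud(c)
c=manip.camera('scene');W=cloud(c);save(c,'s2',(130,130,300,270),4)
m=(np.hypot(W[...,0]-498,W[...,1]+226)<150)&(W[...,2]>11)&(W[...,2]<28); print(cv2.minAreaRect(W[m][:,:2].astype(np.float32)))
E
```

```text
clock: 13.5
eef_pos: [496.0, -226.0, 168.7]
eef_rot: [2.68, 1.57, 2.639]
wrist_force: [0.1, 0.6, -0.6]
finger_gap: 36.5
clock: 14.75
eef_pos: [496.3, -224.9, 98.8]
eef_rot: [2.377, 1.571, 2.621]
wrist_force: [0.6, -0.4, -0.1]
finger_gap: 36.7
t 14.75 pos [ 496.3 -224.9   98.8] gap 36.68 F [ 0.56 -0.44 -0.11] toolshift [57.3  0.2  0.1]
tool axes rows x,y,z: [[-0.0, 0.0, -1.0], [-0.242, 0.97, 0.0], [0.97, 0.242, -0.0]]
spin 0.0001 j6 -2.308
spin -3.1415 j6 -2.308
((494.8095703125, -225.5568084716797), (173.9303436279297, 161.14161682128906), 14.153532981872559)
```

View pics/s2.png

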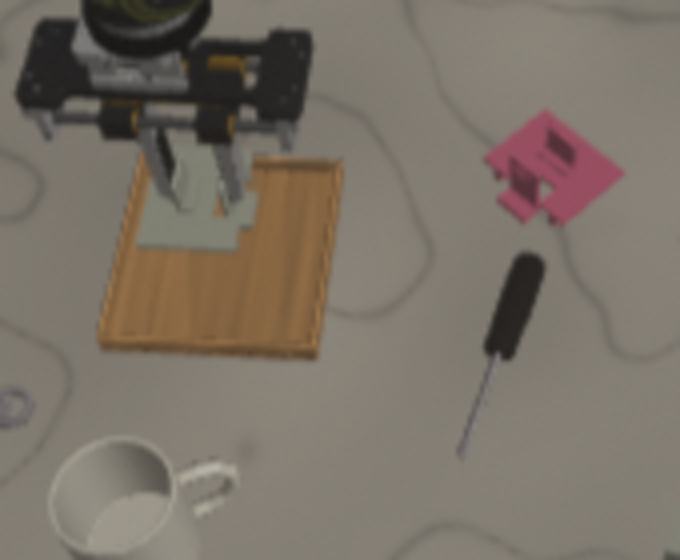

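The cover (crop 195,215) hangs level over the tray, offset only by parallax. Lowering to about 2 mm above the floor, then feeling for it.

```bash
python3 -m handwheel '[[[8,0,0],0],[[10,0,0],0],[[10,0,0],0],[[10,0,0],0],[[8,0,0],0],[[5,0,0],0],[[3,0,0],0],[[2,0,0],0],[[1,0,0],0],[[0,0,0],0]]' - 8
python3 -m handwheel '[[[0.3,0,0],0],[[0.3,0,0],0],[[0.3,0,0],0],[[0.3,0,0],0],[[0.3,0,0],0],[[0,0,0],0],[[0,0,0],0],[[0,0,0],0],[[0,0,0],0],[[0,0,0],0]]' - 8
```

```text
clock: 16.1
eef_pos: [496.4, -225.0, 42.0]
eef_rot: [-0.802, 1.571, -0.558]
wrist_force: [0.4, -0.4, -1.4]
finger_gap: 36.3
clock: 17.35
eef_pos: [496.3, -224.9, 40.5]
eef_rot: [-0.365, 1.571, -0.121]
wrist_force: [0.3, 0.2, -1.1]
finger_gap: 36.5
```

```bash
python3 -m handwheel '[[[0.2,0,0],0],[[0.2,0,0],0],[[0.2,0,0],0],[[0.2,0,0],0],[[0,0,0],0],[[0,0,0],0],[[0,0,0],0],[[0,0,0],0],[[0,0,0],0],[[0,0,0],0]]' - 8
```

```text
clock: 18.6
eef_pos: [496.3, -224.9, 39.7]
eef_rot: [-1.305, 1.571, -1.061]
wrist_force: [-1.1, -0.7, -0.8]
finger_gap: 36.5
```

```bash
python3 -m handwheel '[[[0.2,0,0],0],[[0.2,0,0],0],[[0.2,0,0],0],[[0.2,0,0],0],[[0.2,0,0],0],[[0,0,0],0],[[0,0,0],0],[[0,0,0],0],[[0,0,0],0],[[0,0,0],0]]' - 8
```

```text
clock: 19.85
eef_pos: [496.5, -225.0, 39.3]
eef_rot: [-0.668, 1.57, -0.424]
wrist_force: [-2.3, 1.5, 8.1]
finger_gap: 36.6
```

```bash
python3 -m handwheel '[[[-0.4,0,0],0],[[0,0.9,0],0],[[0,0.9,0],0],[[0,0.9,0],0],[[0,0.9,0],0],[[0,0,0],0],[[0,0,0],0],[[0,0,0],0],[[0,0,0],0],[[0,0,0],0]]' 105 8
python3 -m handwheel '[[[0,0,0],0],[[-3,0,0],0],[[-10,0,0],0],[[-20,0,0],0],[[-30,0,0],0],[[-30,0,0],0],[[-30,0,0],0],[[-10,0,0],0],[[0,0,0],0],[[0,0,0],0]]' - 8
python3 - <<'E'
from h import *
c=manip.camera('wrist');W=cloud(c);save(c,'w4',s=1.4)
m=(np.hypot(W[...,0]-495,W[...,1]+225)<60)
z=W[...,2]
for lo,hi in((19,28),(45,60)):
    q=W[m&(z>lo)&(z<hi)]; print(len(q),np.median(q,0).round(1),cv2.minAreaRect(q[:,:2].astype(np.float32)))
mm=m&(z>17)&(z<30); q=W[mm]; A=np.c_[q[:,:2],np.ones(len(q))]; print('tilt',np.linalg.lstsq(A,q[:,2],rcond=None)[0])
delta([564,205,169],-0.035)
E
```

```text
clock: 21.1
eef_pos: [495.4, -221.4, 39.0]
eef_rot: [-3.107, 1.571, -2.863]
wrist_force: [-0.4, 0.3, 0.6]
finger_gap: 55.6
clock: 22.35
eef_pos: [495.0, -221.2, 170.9]
eef_rot: [2.398, 1.569, 2.643]
wrist_force: [-0.4, -0.2, 0.1]
finger_gap: 55.6
3673 [ 497.2 -239.    22.6] ((499.4469299316406, -236.2818603515625), (87.24378967285156, 69.70403289794922), 13.950592994689941)
233 [ 495.4 -209.8   52.2] ((496.5392761230469, -223.9583740234375), (29.88161849975586, 44.4803352355957), 14.133478164672852)
tilt [-2.77442457e-04  8.72762769e-04  2.29997465e+01]
t 22.4 pos [ 495.1 -221.2  170.9] gap 55.42 F [ 0.93 -0.71  0.71] toolshift [  2.1 396.9 170. ]
tool axes rows x,y,z: [[-0.002, 0.001, -1.0], [-0.242, 0.97, 0.001], [0.97, 0.242, -0.001]]
spin 0.2792 j6 -2.303
spin -2.8624 j6 -2.303
```

View pics/w4.png

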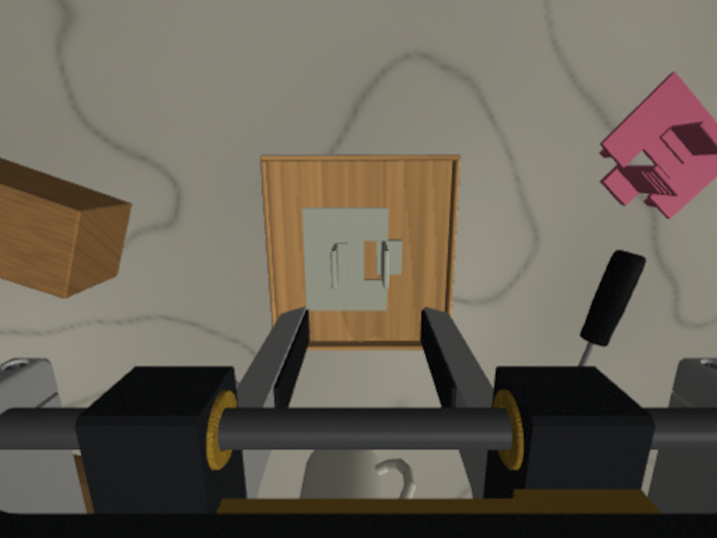

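The cover lies flat, rib up, at (345,258) in the tray, released; plate top is about 23 mm and the tilt negligible. Now back to the button, with the fingers shut.

```bash
python3 -m handwheel '[[[0,28,12],0],[[0,50,21.4],0],[[0,55,23.6],0],[[0,55,23.6],0],[[0,55,23.6],0],[[0,55,23.6],0],[[0,50,21.4],0],[[0,35,15],0],[[0,14,6],0],[[0,0,0],0.1]]' 255 10
python3 -m handwheel '[[[0,0,0],0.1],[[0,0,0],0.079],[[0,0,0],0],[[0,0,0],0],[[0,0,0],0],[[0,0,0],0],[[0,0,0],0],[[0,0,0],0],[[0,0,0],0],[[0,0,0],0]]' - 10
python3 - <<'E'
from h import *
c=manip.camera('wrist');W=cloud(c);save(c,'w5',s=1.4)
z=W[...,2];hs=cv2.cvtColor(c['pixels'],cv2.COLOR_RGB2HSV)
for t in ('reset_button','button_top'):
    for r in manip.cut_out(t,'wrist')[:2]:
        q=W[r['region']];print(t,round(r['confidence'],2),r['centre'],len(q),np.nanmedian(q,0).round(1),cv2.minAreaRect(q[:,:2].astype(np.float32)))
m=(np.hypot(W[...,0]-563,W[...,1]-206)<25)&(abs(z-48)<3); q=W[m];print(len(q),cv2.minEnclosingCircle(q[:,:2].astype(np.float32)),np.median(q,0))
m=(np.hypot(W[...,0]-563,W[...,1]-220)<125)&(abs(z-55)<4); q=W[m];print('box',cv2.minAreaRect(q[:,:2].astype(np.float32)))
delta([563.1,206.2,70],-0.035)
E
```

```text
clock: 23.65
eef_pos: [564.4, 205.3, 171.1]
eef_rot: [-2.936, 1.569, -2.793]
wrist_force: [-0.4, 0.3, -0.0]
finger_gap: 0.3
clock: 24.9
eef_pos: [564.6, 204.9, 172.0]
eef_rot: [-1.184, 1.571, -1.218]
wrist_force: [0.0, -0.3, -0.2]
finger_gap: 0.3
reset_button 0.69 [261.8, 188.6] 484 [561.5 206.3  47.3] ((565.9865112304688, 207.52931213378906), (32.166568756103516, 25.577274322509766), 21.897693634033203)
reset_button 0.21 [421.0, 235.6] 1616 [635.9 405.2  16. ] ((681.0331420898438, 403.79443359375), (28.32059097290039, 197.75076293945312), 75.39034271240234)
423 ((566.13134765625, 200.97166442871094), 18.64257049560547) [562.58046593 205.93156417  47.41623816]
box ((562.7456665039062, 220.31979370117188), (130.61434936523438, 168.3511505126953), 87.88905334472656)
t 25.05 pos [564.6 204.9 172.1] gap 0.62 F [0.22 0.03 0.32] toolshift [102.1   1.2  -1.6]
tool axes rows x,y,z: [[0.0, -0.0, -1.0], [0.035, 0.999, -0.0], [0.999, -0.035, 0.0]]
spin 0.0003 j6 -1.249
spin -3.1413 j6 -1.249
```

View pics/w5.png

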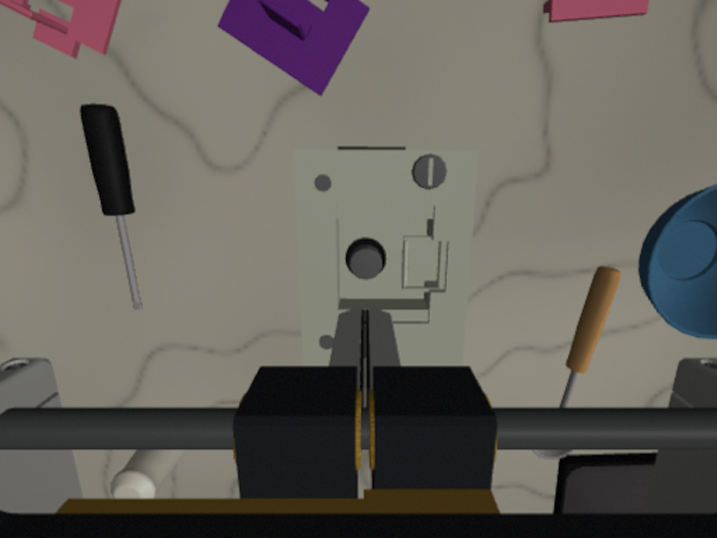

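The open box shows the grey reset button at (366,257), in line with the shut fingertips. Going down to 3 mm above it.

```bash
python3 -m handwheel '[[[10,1.2,-1.8],0],[[20,0,0],0],[[20,0,0],0],[[20,0,0],0],[[15,0,0],0],[[12,0,0],0],[[8,0,0],0],[[4,0,0],0],[[1,0,0],0],[[0,0,0],0]]' - 10
python3 -m handwheel '[[[0.8,0,0],0],[[0.8,0,0],0],[[0.8,0,0],0],[[0.8,0,0],0],[[0.8,0,0],0],[[0,0,0],0],[[0,0,0],0],[[0,0,0],0],[[0,0,0],0],[[0,0,0],0]]' - 10
```

```text
clock: 26.3
eef_pos: [563.0, 206.2, 62.4]
eef_rot: [0.345, 1.57, 0.31]
wrist_force: [0.2, -0.5, -0.8]
finger_gap: 0.3
clock: 27.55
eef_pos: [562.9, 206.2, 58.1]
eef_rot: [0.281, 1.571, 0.246]
wrist_force: [-0.5, -0.3, 1.5]
finger_gap: 0.7
```

```bash
python3 -m handwheel '[[[0.6,0,0],0],[[0.6,0,0],0],[[0.6,0,0],0],[[0.6,0,0],0],[[0.6,0,0],0],[[0.6,0,0],0],[[0.6,0,0],0],[[0.4,0,0],0],[[0,0,0],0],[[0,0,0],0]]' - 10
```

```text
clock: 28.8
eef_pos: [562.9, 206.2, 53.5]
eef_rot: [0.306, 1.571, 0.271]
wrist_force: [-2.0, -0.5, 4.4]
finger_gap: 0.8
```

```bash
python3 -m handwheel '[[[0.3,0,0],0],[[0.3,0,0],0],[[0.3,0,0],0],[[0.2,0,0],0],[[0,0,0],0],[[0,0,0],0],[[0,0,0],0],[[0,0,0],0],[[0,0,0],0],[[0,0,0],0]]' - 10
```

```text
clock: 30.05
eef_pos: [563.0, 206.2, 53.1]
eef_rot: [0.262, 1.57, 0.228]
wrist_force: [-5.0, -1.5, 12.0]
finger_gap: 0.6
```

Bottomed out: 12 N, above the 5.3 N spring force and well under 25 N. Letting go.

```bash
python3 -m handwheel '[[[-2,0,0],0],[[-4,0,0],0],[[-10,0,0],0],[[-20,0,0],0],[[-25,0,0],0],[[-25,0,0],0],[[-25,0,0],0],[[-9,0,0],0],[[0,0,0],0],[[0,0,0],0]]' - 10
python3 - <<'E'
from h import *
c=manip.camera('wrist');W=cloud(c);z=W[...,2]
r=manip.cut_out('reset_button','wrist')[0];print('button z',r['confidence'],np.nanmedian(z[r['region']]))
m=(np.hypot(W[...,0]-562,W[...,1]-206)<8)&(z>30)&(z<60);print(np.median(z[m]),m.sum())
c=manip.camera('scene');W=cloud(c);save(c,'s3',s=1.5)
m=(np.hypot(W[...,0]-497,W[...,1]+224)<60);z=W[...,2]
for lo,hi in((19,28),(44,60)):
    q=W[m&(z>lo)&(z<hi)]; print(len(q),np.median(q,0).round(1),cv2.minAreaRect(q[:,:2].astype(np.float32)))
for t in ['mug','jar','salt','screwdriver','bowl','tea_box','spoon','wrench']:
    for r in manip.cut_out(t,'scene')[:1]: print(t,np.round(r['centre']))
E
```

```text
clock: 31.3
eef_pos: [562.5, 206.1, 171.2]
eef_rot: [-2.817, 1.569, -2.852]
wrist_force: [1.0, 0.1, 0.5]
finger_gap: 0.4
button z 0.71 47.25841888172465
47.53560782129591 164
468 [ 507.9 -236.9   24.4] ((498.573486328125, -237.21481323242188), (89.3571548461914, 70.25161743164062), 13.920598983764648)
41 [ 497.1 -211.6   52.5] ((496.2992248535156, -224.9691162109375), (30.27658462524414, 44.93572998046875), 12.227154731750488)
mug [180. 190.]
jar [290. 307.]
salt [224. 291.]
screwdriver [258. 208.]
bowl [431. 283.]
tea_box [100. 175.]
spoon [386. 333.]
wrench [109. 238.]
```

View pics/s3.png

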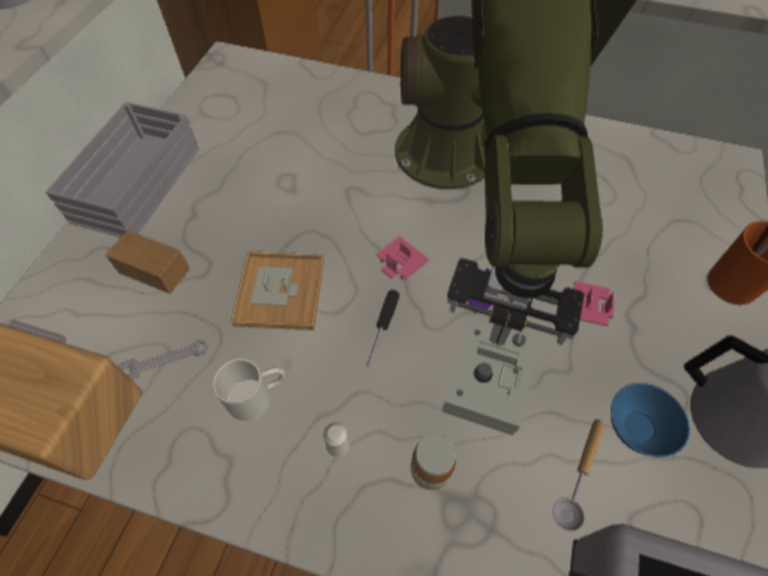

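The button is back up (47.5 mm) and the cover is in the tray at (275,286). The mug is still at (243,388), as before; the network's odd mug centre was the cover. Handing in.

```bash
python3 -c "
from cell import manip
print(manip.sign_off())"
```

```text
the job is handed in; nothing more can be done
None
```

The cover is off and in the tray, the reset button has been pressed and let go, and the job is handed in at about 31 s of the 72 s. The hand-in gave no verdict.

- **Cover removal:** I squeezed the tab about 7.3 mm, after the depth images showed the foot clear of both the lip and the inner bar. The lift showed only about 1 N, roughly the cover's own weight.
- **Placing:** I lowered the cover until it touched the tray floor (8 N), backed off slightly and then let go. It lies flat, rib up, with its grip point about 1 mm from the tray's centre as measured.
- **Reset button:** I pressed it until it bottomed out at 12 N, above the 5.3 N it needs and under the 25 N limit. I then withdrew to about 110 mm above it.

**Last checks:** The button top measured 47.3–47.5 mm, so it has sprung back up. The last scene picture showed the bystanders where they started.

**Checks that disagreed:** In that last picture the network gave the mug's position as the tray. The picture shows the mug in its original place, so I took that as a false detection. On the first gentle squeeze the tool pressed on the cover with about 5 N down and 5 N sideways. I eased that off before squeezing further.

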